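# Move a tab-lock selector to its other locked position

## Task

On the white switch box, move the selector to its other locked position: pinch in both release tabs of the knob and, with them held in, turn it clockwise until its pointer presses on the spring buffer. Press the buffer gently, never to the end of its travel, and let go there so that both tabs spring fully out again and lock the knob. Leave the other things on the desk undisturbed.

Things in the scene. Friction and masses are not known exactly. Their poses are not given: they have to be found in the camera images.
- switch_box: White box 150 x 170 x 55 mm (x, y, z), fixed to the desk, with the knob upright in the middle of its top; four brass jacks on its -x face. Origin: centre of its underside, on the knob's axis. Its place and yaw vary. A similar white box without a knob, 50 mm high, stands fixed beside it.
- knob (a joint): Turn of the black knob on its vertical axis, rad, growing clockwise seen from above. It starts at 0, locked; then the tabs stand on the box's +y and -y sides and the pointer looks along the box's -x. The other locked position lies somewhere from 0.87 to 1.40 rad, differs every time and is not measured. Turning friction about 0.1 N m.
- knob_top (a point): Centre of the knob's round cap (40 mm across), on its axis, 101 mm above the desk, 46 mm above the box's top. z is up, +y points to tab a and -y to tab b, -x along the pointer; these axes turn with the knob. Below the cap the knob's body is 48 mm (x) by 36 mm (y).
- tab_a (a joint): Travel of the release tab on the knob's +y side towards the axis, m: 0 fully out, 0.0075 its inner stop. A ribbed grey plate, 20 mm wide, 15 to 41 mm above the box's top; outer face 29 mm from the axis when out (58 mm over both tabs), 21.5 mm fully in (43 mm). Spring: 2.5 N to start, 9 N at the stop. The knob can turn only with both tabs in beyond 5.5 mm.
- tab_b (a joint): The same for the other tab, on the knob's -y side. A pinch more than about 1 mm off centre stalls with one tab on its stop and the other still locked, and pushes sideways on the tool (about 1.8 N per mm off centre while both are on their springs). Between the slots the lock wall keeps a tab in at 5.5 mm; in a slot it springs out.
- buffer (a joint): Travel of the spring buffer, a black rubber block on the pointer's circle, pushed by the pointer, m: 0 untouched, 0.0075 its end. It adds 0.08 N m on the knob at first touch and 0.042 N m more per mm. The slots are centred when it is pressed 2.5 mm (0.06 rad after first touch); the teeth enter from about 1 to 4 mm. Over 6 mm is forced. Locked, it stays slightly pressed.
- module: Bystander: loose aluminium module 75 x 45 x 18 mm, on the desk. Origin: centre of its underside.
- mouse: Bystander: loose black computer mouse 105 x 60 x 26 mm, on the desk. Origin: centre of its underside.
- terminator: Bystander: loose steel stepped cylinder 30 mm across and 46 mm tall, standing on the desk. Origin: centre of its underside.
- pointer (a point): Nose of the knob's black pointer (8 mm ball), 42 mm from the axis, 10 mm above the box's top. Round the knob's foot stand lock wall blocks (31 to 37 mm from the axis, 9 mm high), the spring buffer and its metal anvil (36 to 48 mm from the axis, up to 14 mm high): keep fingertips 16 mm or more above the box's top.
There are look-alikes about, which are no part of the job. What is shaped like the switch_box but red is not meant.

How it is judged (in metres and radians):
On the way, in this order (a step that is already met when the one before it is completed fails the run):
1. both release tabs are pinched in (value of joint each of tab_a, tab_b above 0.005 m), for 0.1 s.
2. the knob has been turned until its pointer presses the spring buffer (value of joint knob above 0.75 rad and value of joint buffer above 0.0002 m), for 0.1 s.
At the end, for the whole second after the job is handed in: The knob rests turned clockwise by more than 0.75 rad, with both tabs sprung out to within 2 mm, which is possible only in the slots of the second locked position (value of joint knob above 0.75 rad and value of joint each of tab_a, tab_b below 0.002 m and velocity of joint knob between -0.05 and 0.05 rad/s); the robot touches nothing.
It fails at once if the spring buffer was forced towards its end (pressed more than 6 mm) (value of joint buffer above 0.006 m).
It fails at once if a bystander was moved more than 20 mm (distance of any of module, mouse, terminator from where it was at the start of the episode above 0.02 m).
It also fails if it takes over 61 s, if anything falls off the work surface, if the arm or the gripper's body presses on something with over 40 N, if the wrist force passes 120 N, or if a joint passes its speed limit or range.

## Robot

A 6-joint arm with a two-finger parallel gripper is mounted at the origin on the work surface. World frame = base frame: x ahead of the robot, y to its left, z up, the work surface at z = 0. Lengths are in m, angles in degrees, forces in N, time in s.
With the tool pointing down it reaches from about 0.35 to 1 m from the base axis. Payload 7.1 kg.
Tool frame: the origin (TCP) lies between the finger pads; the fingertips stand 25 mm ahead of it and the grasp point (between the pads) lies 6 mm ahead of it; z points along the fingers, y is the line along which they close (so a half turn about z gives the same grasp; the last joint's range is limited). The gripper opens to 85 mm and grips with 20 to 120 N. Pads are 22 mm wide; open, the fingers measure 114 mm over their backs; the gripper's body (76 mm by 85 mm) begins 54 mm behind the grasp point. The pads swing forward as they close: fully open they stand 13 mm farther back than shut.
Start: joints at [75, 24.242, 93.386, -0, 62.372, -1.089], TCP at [0.15, 0.607, 0.256] pointing down, gripper open.
Joint ranges: [-172.04, 172.04], [-51.8, 120.97], [4.93, 147.93], [-75.15, 255.16], [6.16, 154.13], [-145.62, 145.62]. Speed limits (degrees/s): [136.94, 136.94, 172.46, 180, 180, 180].

## Interface

Orientations are given as a 3x3 rotation matrix whose columns are the frame's x, y, z axes.
In Python, from rig import robot gives the robot as it stands.
- The arm moves only by the shell command python3 -m jog 'ROWS'. ROWS is JSON, a list of rows, each a list of 5 numbers: the closure, from 0 (fully open) to 1 (shut), then the shift along the tool's x, y, z in mm, then the turn about the tool's z in rad. A call has 1 to 8 rows; each row shifts and turns the commanded pose from where the row before left it, along the tool's axes as they then stand; what a row does not reach is not made up. A row lasts 1/12 s, in which the tool goes at most 41.7 mm and 7.16 degrees, less where a joint would pass 70% of its speed; a pose out of reach is approached as far as the arm can. A call is refused whole if a number of a shift passes 41.7 or a number of a turn 0.125, either way. A call with a gripper value outside its range is refused whole. The fingers move at their own pace and stop on an object; the grip force is fixed at half the most. Time passes only in rows, so rows that do not move let the fingers close. It gives the time, the measured TCP pose, the force, the opening and the grip force at its end, in the units of the state.
- robot.read_state(): the state, without advancing time (a new reading comes with each control period).
- robot.get_image(name): name is "scene" or "side" or "wrist"; returns a dict with "image" (420x560x3 uint8, red, green, blue), "fx", "fy", "cx", "cy" (pixels), "world_to_cam" (4x4, takes a point from world to camera coordinates). Camera axes: x right, y down, z forward; pixel columns grow to the right and rows downward; lengths in m; the calibration is good to about 2 mm. The wrist camera is an equidistant fisheye: a pixel r from the principal point sees the ray r / f radians off the axis. A picture is of the moment at which its call begins. There is no depth.
- robot.hand_in(): hands the job in; it is judged then, once.
The state is a dict: "time_s": time; "joints": joint angles; "qd": joint speeds; "joint_efforts": joint torques, N m; "ee_pos": TCP position; "eef_rot": TCP orientation; "force": force on the tool from outside, world axes, zero at the start; "torque": the same for the moment, N m; "finger_gap": opening from 0.0 (shut) to 1.0 (fully open); "gripper_force": force on a finger pad.
Only numpy, scipy, OpenCV 4.12 (cv2) and the standard library are available. Lean on these libraries where they do the work, as an engineer would, in place of code of your own. Each camera call takes 0.05 s, during which the arm holds its last target. There are 200 camera calls.

## Working session

There is one attempt and no reset: what is moved stays moved. The work goes in short steps, Python scripts to look and compute and a shell command to move; the robot and the scene stay as the last step left them, time stands still between calls to the robot, and variables do not carry over. Pictures are saved under pics/ and viewed, at most 10 in all, crops included, and the job is handed in when it is done.

```bash
ls; mkdir -p pics; python3 - <<'E'
from rig import robot
import cv2,numpy as np
for n in("scene","side","wrist"):
    d=robot.get_image(n); cv2.imwrite(f"pics/{n}0.png",d["image"][:,:,::-1]); print(n,d["fx"],d["fy"],d["cx"],d["cy"]); print(np.round(d["world_to_cam"],4).tolist())
s=robot.read_state(); print(s)
E
```

```text
pics
scene 528.8002092860027 528.8002092860027 273.5638397044492 200.31508625727406
[[-0.8524, 0.5228, 0.0059, 0.396], [0.4081, 0.6723, -0.6176, -0.1905], [-0.3268, -0.524, -0.7865, 1.4118], [0.0, 0.0, 0.0, 1.0]]
side 475.8846633196686 475.8846633196686 285.12558859928635 209.64112000089173
[[0.8861, -0.4634, 0.0116, -0.412], [-0.3145, -0.6195, -0.7192, 0.2709], [0.3405, 0.6336, -0.6947, 0.874], [0.0, 0.0, 0.0, 1.0]]
wrist 325.19226210127806 325.19226210127806 278.6116120403827 207.13442987179207
[[0.2401, 0.9707, -0.0024, -0.6238], [0.9334, -0.2302, 0.2754, -0.0365], [0.2668, -0.0683, -0.9613, 0.3791], [0.0, 0.0, 0.0, 1.0]]
{'time_s': 0.15, 'joints': array([ 7.50018520e+01,  2.42741864e+01,  9.34220522e+01, -6.60440682e-04,
        6.23727599e+01, -1.08731925e+00]), 'qd': array([-0.10618812, -0.22290707, -0.13731836, -0.00739234,  0.03433719,
        0.010844  ]), 'joint_efforts': array([ 6.38248980e-05, -5.57769191e+01, -2.82016647e+01, -6.69894075e-05,
        4.74150904e-03,  2.34636059e-05]), 'ee_pos': array([0.15011632, 0.60628691, 0.25572164]), 'eef_rot': array([[-9.70672346e-01,  2.40406125e-01, -3.01780526e-04],
       [ 2.40406314e-01,  9.70671646e-01, -1.16586914e-03],
       [ 1.26477176e-05, -1.20422688e-03, -9.99999275e-01]]), 'force': array([ 0.48171936, -0.46376383,  0.4497152 ]), 'torque': array([ 0.01114903, -0.05998308, -0.00673993]), 'gripper_force': 0.0, 'finger_gap': 0.9957726257043001}
```

View pics/scene0.png

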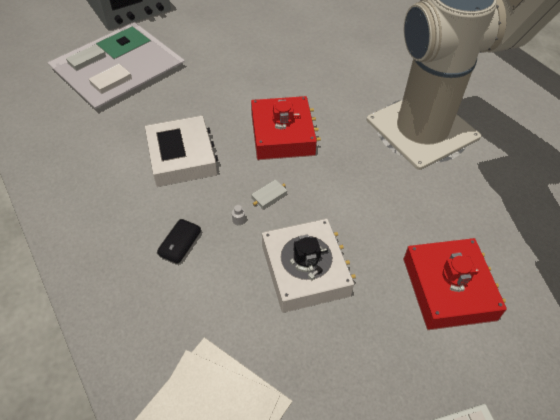

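View pics/side0.png

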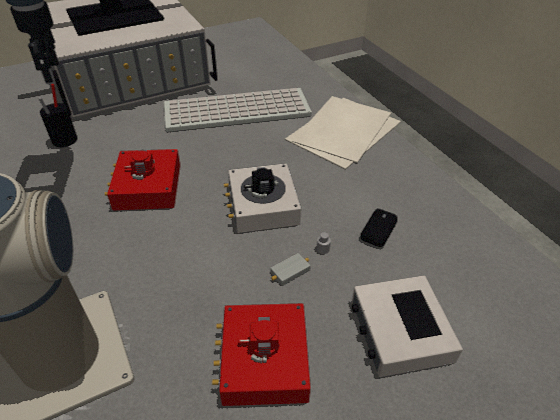

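View pics/wrist0.png

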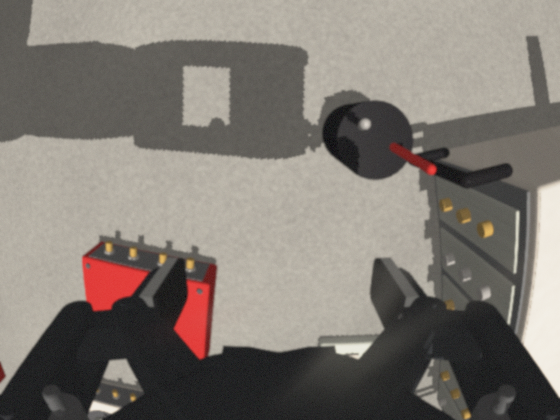

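The white switch box is at about (307,263) in scene and (263,195) in side; jacks (‑x side) face the robot. The red ones are look-alikes. I'll zoom in for corners.

```bash
python3 - <<'E'
import cv2,numpy as np
a=cv2.imread("pics/scene0.png")[205:320,250:365]; b=cv2.imread("pics/side0.png")[150:240,215:315]
a=cv2.resize(a,None,fx=4,fy=4,interpolation=cv2.INTER_CUBIC)[:400]
A=cv2.resize(cv2.imread("pics/scene0.png")[212:312,258:358],(400,400),interpolation=cv2.INTER_CUBIC)
B=cv2.resize(cv2.imread("pics/side0.png")[145:245,212:312],(400,400),interpolation=cv2.INTER_CUBIC)
cv2.imwrite("pics/z0.png",np.hstack([A,B]))
E
```

```text
(no output)
```

View pics/z0.png

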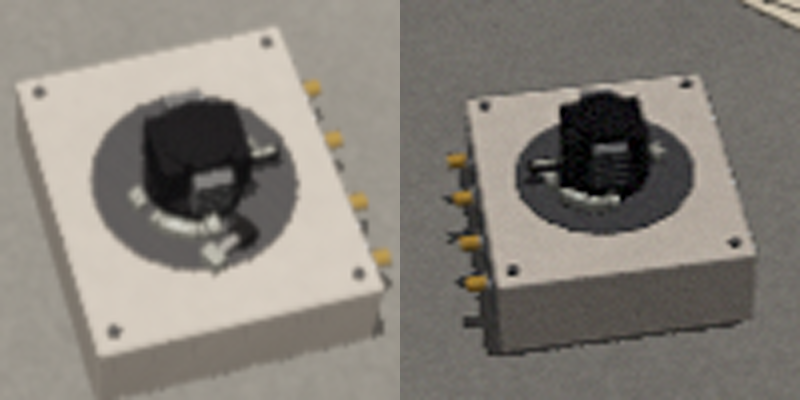

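Corners of the box's top read from the crops; the buffer lies on the pointer's clockwise (-x,+y) side. Fitting.

```bash
cat > h.py <<'E'
from rig import robot
import numpy as np
from scipy.optimize import least_squares
def proj(d,P):
    T=np.array(d["world_to_cam"]); c=np.atleast_2d(P)@T[:3,:3].T+T[:3,3]
    return np.c_[d["fx"]*c[:,0]/c[:,2]+d["cx"],d["fy"]*c[:,1]/c[:,2]+d["cy"]]
def w(p,L):
    L=np.atleast_2d(L); c,s=np.cos(p[2]),np.sin(p[2])
    return np.c_[p[0]+c*L[:,0]-s*L[:,1],p[1]+s*L[:,0]+c*L[:,1],L[:,2]]
E
python3 - <<'E'
from h import *
z=.055
def C(*s): return np.array([[a*.075,b*.085,z] for a,b in s])
obs=[("scene",C((1,-1),(-1,-1),(-1,1),(1,1)),[(262,233.25),(327.25,219),(353.75,284.5),(283,301.25)]),
("side",C((-1,1),(1,1),(1,-1),(-1,-1)),[(229,170),(286.25,163.75),(300.75,208.75),(235,217.5)])]
ims={n:robot.get_image(n) for n,_,_ in obs}
for sel in (obs[:1],obs[1:],obs):
    f=lambda p:np.concatenate([(proj(ims[n],w(p,L))-np.array(o)).ravel() for n,L,o in sel])
    r=least_squares(f,[.5,.1,0]); print(r.x.round(4),np.degrees(r.x[2]).round(2),np.round(r.fun,1))
p=r.x
print(proj(ims["scene"],w(p,[[0,0,.101]])),proj(ims["side"],w(p,[[0,0,.101]])))
s=robot.read_state(); print(s["ee_pos"],s["time_s"])
R=s["eef_rot"]; print("tool yaw y-axis deg",np.degrees(np.arctan2(R[1,1],R[0,1])),"tab axis",np.degrees(p[2])+90)
for h in(.101,): print("delta tool mm",(R.T@(np.array([p[0],p[1],.2])-s["ee_pos"])*1e3).round(1))
E
```

```text
[ 0.5091  0.202  -0.2897] -16.6 [-0.8 -0.6  0.4 -0.7  0.9  0.2 -0.6  0.7]
[ 0.5069  0.1966 -0.2981] -17.08 [-1.2 -0.3  0.8 -0.4  0.2  0.6  0.2 -0.2]
[ 0.5084  0.2003 -0.2929] -16.78 [-0.7 -1.4  0.4 -1.3  0.7 -0.4 -0.8 -0.2 -1.4 -1.2  0.5 -1.4  0.1 -0.7
  0.4 -1.3]
[[307.44197606 244.79681948]] [[262.2128206  172.65750529]]
[0.15019508 0.60645315 0.25595768] 0.25
tool yaw y-axis deg 76.08744471817013 tab axis 73.21647055491889
delta tool mm [-445.3 -308.    56.2]
```

```bash
python3 -m jog '[[0,-15,-10,0,0],[0,-30,-21,0,0],[0,-30,-21,0,0],[0,-30,-21,0,0],[0,-30,-21,0,0],[0,-30,-21,0,0],[0,-30,-21,0,0],[0,-30,-21,0,0]]'; python3 -m jog '[[0,-30,-21,0,0],[0,-30,-21,0,0],[0,-30,-21,0,0],[0,-30,-21,0,0],[0,-30,-21,0,0],[0,-30,-21,0,0],[0,-25,-15,0,0.025],[0,-15,-10,0,0.025]]'; python3 -m jog '[[0,-20,-10,0,0],[0,0,0,0,0],[0,0,0,0,0]]'
python3 - <<'E'
from h import *; import cv2
d=robot.get_image("wrist"); cv2.imwrite("pics/w1.png",d["image"][:,:,::-1])
np.save("w1.npy",d,allow_pickle=True)
s=robot.read_state(); print(s["ee_pos"],s["eef_rot"].round(4).tolist(),s["time_s"])
E
```

```text
time_s: 0.92
ee_pos: [0.3319, 0.3979, 0.2564]
eef_rot: [[-0.971, 0.24, 0.0], [0.24, 0.971, -0.0], [-0.0, -0.0, -1.0]]
force: [0.0, -0.9, -0.7]
finger_gap: 0.995
gripper_force: 0.0
time_s: 1.58
ee_pos: [0.5096, 0.1974, 0.2565]
eef_rot: [[-0.956, 0.292, 0.001], [0.292, 0.956, -0.0], [-0.001, -0.0, -1.0]]
force: [-0.2, 0.3, -0.4]
finger_gap: 0.999
gripper_force: 0.0
time_s: 1.83
ee_pos: [0.5243, 0.1837, 0.2561]
eef_rot: [[-0.957, 0.291, -0.0], [0.291, 0.957, -0.0], [0.0, -0.0, -1.0]]
force: [-1.4, 1.0, -0.9]
finger_gap: 1.002
gripper_force: 0.0
[0.52364428 0.1844076  0.25614038] [[-0.9571, 0.2898, -0.0007], [0.2898, 0.9571, -0.0001], [0.0007, -0.0003, -1.0]] 1.8833
```

View pics/w1.png

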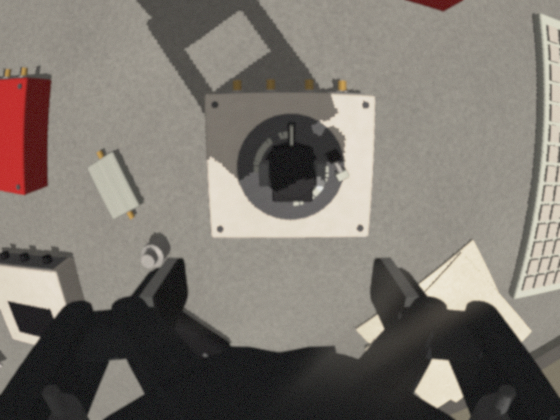

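The wrist view shows the switch box squarely: top corners near (206,95),(376,97),(369,237),(210,238), knob cap near (290,165). I overshot about 20 mm. Refining the fit with this view.

```bash
cat >> h.py <<'E'
def fish(d,P):
    T=np.array(d["world_to_cam"]); c=np.atleast_2d(P)@T[:3,:3].T+T[:3,3]
    q=np.hypot(c[:,0],c[:,1]); k=d["fx"]*np.arctan2(q,c[:,2])/q
    return np.c_[k*c[:,0]+d["cx"],k*c[:,1]+d["cy"]]
E
python3 - <<'E'
from h import *; import cv2
d=np.load("w1.npy",allow_pickle=True).item()
g=cv2.cvtColor(d["image"],cv2.COLOR_RGB2GRAY)
c0=np.array([(206,95),(376,97),(369,237),(210,238)],np.float32).reshape(-1,1,2)
c=cv2.cornerSubPix(g,c0.copy(),(5,5),(-1,-1),(3,50,.01)).reshape(-1,2); print(c)
L=np.array([[a*.075,b*.085,.055] for a,b in((-1,-1),(-1,1),(1,1),(1,-1))])
f=lambda p:(fish(d,w(p,L))-c).ravel()
r=least_squares(f,[.508,.2,-.29]); p=r.x; print(p.round(4),np.degrees(p[2]),r.fun.round(1))
print("cap",fish(d,w(p,[[0,0,.101],[-.042,0,.065]])))
s=robot.read_state(); R=s["eef_rot"]
print((R.T@(np.r_[p[:2],.2]-s["ee_pos"])*1e3).round(1), "turn needed", np.arctan2(R[1,1],R[0,1])-p[2]-np.pi/2)
m=g[130:205,255:330]<28; y,x=np.nonzero(m); print(x.mean()+255,y.mean()+130,x.min()+255,x.max()+255,y.min()+130,y.max()+130)
E
```

```text
[[206.       95.     ]
 [374.1776   96.07481]
 [366.9974  235.30777]
 [211.59074 236.20232]]
[ 0.5093  0.2004 -0.293 ] -16.78993886076276 [-2.2 -1.6  2.1 -1.5  1.6  2.1 -1.4  1.8]
cap [[292.52218338 175.80191211]
 [291.18291588 125.22410963]]
[18.3 11.1 56.1] turn needed -0.0009510627423292561
290.3793893129771 163.893893129771 266 329 143 190
```

```bash
python3 -m jog '[[0,10,6,0,0],[0,8,5,0,0],[0,0,0,20,0],[0,0,0,25,0],[0,0,0,20,0],[0,0,0,10,0],[0,0,0,0,0],[0,0,0,0,0]]'
python3 - <<'E'
from h import *; import cv2
d=robot.get_image("wrist"); im=d["image"][:,:,::-1].copy()
p=[.5093,.2004,-.293]; s=robot.read_state(); R=s["eef_rot"]
print(s["ee_pos"],(R.T@(np.r_[p[:2],.098]-s["ee_pos"])*1e3).round(1), s["force"])
t=np.linspace(0,2*np.pi,60)
for q in fish(d,w(p,np.c_[.02*np.cos(t),.02*np.sin(t),0*t+.101])): cv2.circle(im,tuple(int(v) for v in q.round()),0,(0,0,255),-1)
for q in fish(d,w(p,[[-.042,0,.065],[0,.029,.096],[0,-.029,.096]])): cv2.circle(im,tuple(int(v) for v in q.round()),1,(0,255,0),-1)
cv2.imwrite("pics/w2.png",cv2.resize(im[120:370,130:430],None,fx=2.4,fy=2.4,interpolation=cv2.INTER_NEAREST))
E
```

```text
time_s: 2.55
ee_pos: [0.5094, 0.2016, 0.1815]
eef_rot: [[-0.958, 0.287, -0.001], [0.287, 0.958, -0.0], [0.001, -0.0, -1.0]]
force: [0.5, 0.1, -0.1]
finger_gap: 1.0
gripper_force: 0.0
[0.51009657 0.20161392 0.18217557] [ 0.5 -1.4 84.2] [-0.10427897 -0.33328782  0.32206267]
```

View pics/w2.png

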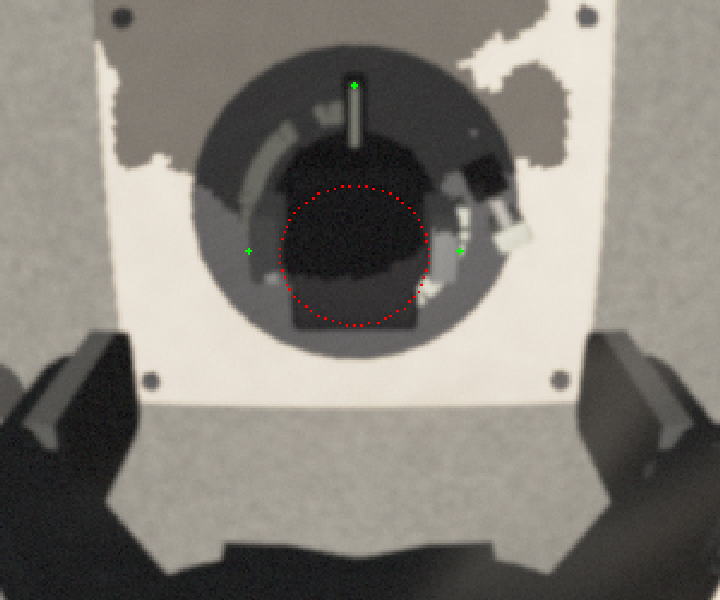

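```bash
python3 - <<'E'
from h import *
d=robot.get_image("wrist"); p=[.5093,.2004,-.293]
Z=lambda L:((fish(d,w(p,L))-[130,120])*2.4).round().tolist()
for z in(.06,.075,.095): print(z,Z([[-.024,-.018,z],[-.024,.018,z],[.024,.018,z],[.024,-.018,z]]))
print("tab",Z([[-.01,.029,.096],[.01,.029,.096],[-.01,.029,.07],[.01,.029,.07],[-.01,-.029,.096],[.01,-.029,.096]]))
print("mid",Z([[0,0,.055]]), np.linalg.inv(d["world_to_cam"])[:3,3], robot.read_state()["ee_pos"])
# TCP axis points
s=robot.read_state(); 
P=np.array([s["ee_pos"]+s["eef_rot"]@[0,y,.02] for y in(-.0425,0,.0425)]); print(((fish(d,P)-[130,120])*2.4).round().tolist())
E
```

```text
0.06 [[295.0, 136.0], [410.0, 136.0], [407.0, 280.0], [298.0, 280.0]]
0.075 [[291.0, 146.0], [414.0, 146.0], [410.0, 297.0], [295.0, 297.0]]
0.095 [[285.0, 160.0], [419.0, 160.0], [415.0, 324.0], [290.0, 324.0]]
tab [[458.0, 211.0], [455.0, 280.0], [448.0, 188.0], [446.0, 250.0], [246.0, 211.0], [249.0, 279.0]]
mid [[353.0, 206.0]] [0.44350579 0.22153154 0.29947814] [0.51048938 0.20149246 0.18251551]
[[146.0, 355.0], [357.0, 359.0], [569.0, 356.0]]
```

The overlay matches the body edge (row 328 vs 324 predicted), the pointer nose and tab a within ~1 mm. Descending and pinching partly to read the sideways force.

```bash
python3 -m jog '[[0,0,-1,15,0],[0,0,0,20,0],[0,0,0,20,0],[0,0,0,15,0],[0,0,0,9,0],[0,0,0,5,0],[0.1,0,0,0,0],[0.2,0,0,0,0]]'; python3 -m jog '[[0.25,0,0,0,0],[0.25,0,0,0,0],[0.25,0,0,0,0]]';python3 -m jog '[[0.3,0,0,0,0],[0.35,0,0,0,0],[0.38,0,0,0,0],[0.38,0,0,0,0]]'; for i in 1 2 3; do python3 -m jog '[[0.38,0,0,0,0],[0.38,0,0,0,0]]'; done
python3 - <<'E'
from h import *
s=robot.read_state();R=s["eef_rot"];print(R.T@s["force"],R.T@s["torque"],s["finger_gap"],s["ee_pos"],R[:,1])
E
```

```text
time_s: 3.32
ee_pos: [0.5103, 0.2, 0.0981]
eef_rot: [[-0.957, 0.289, 0.001], [0.289, 0.957, 0.0], [-0.001, 0.001, -1.0]]
force: [0.0, 1.0, -0.9]
finger_gap: 0.803
gripper_force: 0.0
time_s: 3.57
ee_pos: [0.5102, 0.2, 0.0981]
eef_rot: [[-0.957, 0.289, 0.001], [0.289, 0.957, 0.0], [-0.001, 0.001, -1.0]]
force: [1.1, 0.3, -0.5]
finger_gap: 0.751
gripper_force: 0.0
time_s: 3.9
ee_pos: [0.5101, 0.2001, 0.0979]
eef_rot: [[-0.957, 0.289, 0.001], [0.289, 0.957, 0.0], [-0.001, 0.001, -1.0]]
force: [-1.3, 0.1, 6.3]
finger_gap: 0.618
gripper_force: 4.7
time_s: 4.07
ee_pos: [0.5102, 0.2001, 0.098]
eef_rot: [[-0.957, 0.289, 0.001], [0.289, 0.957, 0.0], [-0.001, 0.001, -1.0]]
force: [-1.1, 0.2, 5.5]
finger_gap: 0.62
gripper_force: 4.7
time_s: 4.23
ee_pos: [0.5102, 0.2001, 0.098]
eef_rot: [[-0.957, 0.289, 0.001], [0.289, 0.957, 0.0], [-0.001, 0.001, -1.0]]
force: [-0.1, 0.2, 6.1]
finger_gap: 0.624
gripper_force: 4.7
time_s: 4.4
ee_pos: [0.5102, 0.2001, 0.098]
eef_rot: [[-0.957, 0.289, 0.001], [0.289, 0.957, 0.0], [-0.001, 0.001, -1.0]]
force: [-1.3, -0.0, 5.7]
finger_gap: 0.619
gripper_force: 4.7
[ 1.23336231 -0.39158668 -5.68146484] [-0.02979926  0.15497911 -0.03954724] 0.6191134547798872 [0.51016514 0.20008393 0.09795561] [2.88532093e-01 9.57469948e-01 7.28130122e-04]
```

Contact is well centred (side force ≈ -0.2 N). Closing fully in small steps, following the swing.

```bash
python3 -m jog '[[0.40,0,0,-0.5,0],[0.42,0,0,-0.5,0],[0.44,0,0,-0.5,0],[0.46,0,0,-0.5,0],[0.475,0,0,0,0],[0.475,0,0,0,0],[0.475,0,0,0,0]]'; for i in 1 2 3; do python3 -m jog '[[0.475,0,0,0,0],[0.475,0,0,0,0]]'>/dev/null
python3 - <<'E'
from h import *
s=robot.read_state();R=s["eef_rot"];print((R.T@s["force"]).round(2),(R.T@s["torque"]).round(3),s["finger_gap"],s["gripper_force"],s["ee_pos"],s["time_s"])
E
done
```

```text
time_s: 4.98
ee_pos: [0.51, 0.1999, 0.0994]
eef_rot: [[-0.957, 0.289, 0.001], [0.289, 0.957, 0.0], [-0.001, 0.0, -1.0]]
force: [2.7, 0.1, 0.8]
finger_gap: 0.527
gripper_force: 8.2
[-2.83  1.51  0.5 ] [-0.129 -0.466 -0.09 ] 0.5274493768103005 8.164166361093521 [0.50998818 0.19984078 0.09936494] 5.15
[-4.25  1.16  0.59] [-0.114 -0.514  0.008] 0.5239298362547701 8.16223829984665 [0.50998168 0.19986956 0.09937014] 5.3167
[-3.18  1.11  1.08] [-0.165 -0.601  0.007] 0.5277600742114831 8.160745650529861 [0.50993103 0.19984441 0.09937523] 5.4833
```

```bash
cat > r.py <<'E'
from h import *
s=robot.read_state();R=s["eef_rot"];print((R.T@s["force"]).round(2),(R.T@s["torque"]).round(3),s["finger_gap"].round(3),round(s["gripper_force"],2),s["ee_pos"].round(4),"turn",round(1.2778-np.arctan2(R[1,1],R[0,1]),4),s["time_s"])
E
python3 -m jog '[[0.48,0,0.4,0,0],[0.485,0,0,0,0],[0.485,0,0,0,0],[0.485,0,0,0,0]]'>/dev/null; python3 r.py
python3 -m jog '[[0.485,0,0,0,0.03],[0.485,0,0,0,0.05],[0.485,0,0,0,0.05],[0.485,0,0,0,0.03],[0.485,0,0,0,0],[0.485,0,0,0,0]]'>/dev/null;python3 r.py; python3 -m jog '[[0.485,0,0,0,0]]'>/dev/null;python3 r.py
```

```text
Traceback (most recent call last):
  File "r.py", line 2, in <module>
    s=robot.read_state();R=s["eef_rot"];print((R.T@s["force"]).round(2),(R.T@s["torque"]).round(3),s["finger_gap"].round(3),round(s["gripper_force"],2),s["ee_pos"].round(4),"turn",round(1.2778-np.arctan2(R[1,1],R[0,1]),4),s["time_s"])
                                                                                                   ^^^^^^^^^^^^^^^^^^^^^
AttributeError: 'float' object has no attribute 'round'
Traceback (most recent call last):
  File "r.py", line 2, in <module>
    s=robot.read_state();R=s["eef_rot"];print((R.T@s["force"]).round(2),(R.T@s["torque"]).round(3),s["finger_gap"].round(3),round(s["gripper_force"],2),s["ee_pos"].round(4),"turn",round(1.2778-np.arctan2(R[1,1],R[0,1]),4),s["time_s"])
                                                                                                   ^^^^^^^^^^^^^^^^^^^^^
AttributeError: 'float' object has no attribute 'round'
Traceback (most recent call last):
  File "r.py", line 2, in <module>
    s=robot.read_state();R=s["eef_rot"];print((R.T@s["force"]).round(2),(R.T@s["torque"]).round(3),s["finger_gap"].round(3),round(s["gripper_force"],2),s["ee_pos"].round(4),"turn",round(1.2778-np.arctan2(R[1,1],R[0,1]),4),s["time_s"])
                                                                                                   ^^^^^^^^^^^^^^^^^^^^^
AttributeError: 'float' object has no attribute 'round'
```

```bash
sed -i 's/s\["finger_gap"\].round(3)/round(s["finger_gap"],3)/' r.py; for i in 1 2 3 4; do python3 -m jog '[[0.485,0,0,0,0]]'>/dev/null;python3 r.py;done
```

```text
[-5.22  0.25 -3.04] [ 0.011 -0.756  0.072] 0.519 8.56 [0.51   0.2002 0.0994] turn 0.1593 6.4833
[-4.46 -0.69 -3.64] [ 0.    -0.846  0.075] 0.519 8.56 [0.51   0.2002 0.0994] turn 0.1595 6.5667
[-5.08  0.61 -3.71] [ 0.01  -0.834  0.095] 0.518 8.56 [0.51   0.2002 0.0995] turn 0.1596 6.65
[-4.69 -0.01 -3.46] [ 0.043 -0.89   0.084] 0.514 8.57 [0.51   0.2002 0.0994] turn 0.1596 6.7333
```

```bash
python3 -m jog '[[0.485,-0.5,0,0,0],[0.485,0,0,0,0],[0.485,0,0,0,0]]'>/dev/null;python3 r.py; python3 -m jog '[[0.485,0,0,0,0.04],[0.485,0,0,0,0.05],[0.485,0,0,0,0.05],[0.485,0,0,0,0.05],[0.485,0,0,0,0.04]]'>/dev/null;python3 r.py;python3 -m jog '[[0.485,0,0,0,0],[0.485,0,0,0,0]]'>/dev/null;python3 r.py
python3 - <<'E'
from h import *; import cv2
d=robot.get_image("wrist"); im=d["image"][:,:,::-1].copy(); np.save("w3.npy",d,allow_pickle=True)
cv2.imwrite("pics/w3.png",cv2.resize(im[80:330,130:430],None,fx=2.4,fy=2.4,interpolation=cv2.INTER_CUBIC))
E
```

```text
[-2.91  1.02 -5.27] [-0.058 -0.562  0.079] 0.516 8.58 [0.51   0.2001 0.0994] turn 0.1598 6.9833
[-2.6  -1.   -6.08] [-0.044 -0.599 -0.127] 0.512 8.59 [0.5099 0.2    0.0994] turn 0.3918 7.4
[-4.16  0.33 -5.01] [ 0.009 -0.623  0.085] 0.515 8.58 [0.51   0.2    0.0994] turn 0.3899 7.5667
```

View pics/w3.png

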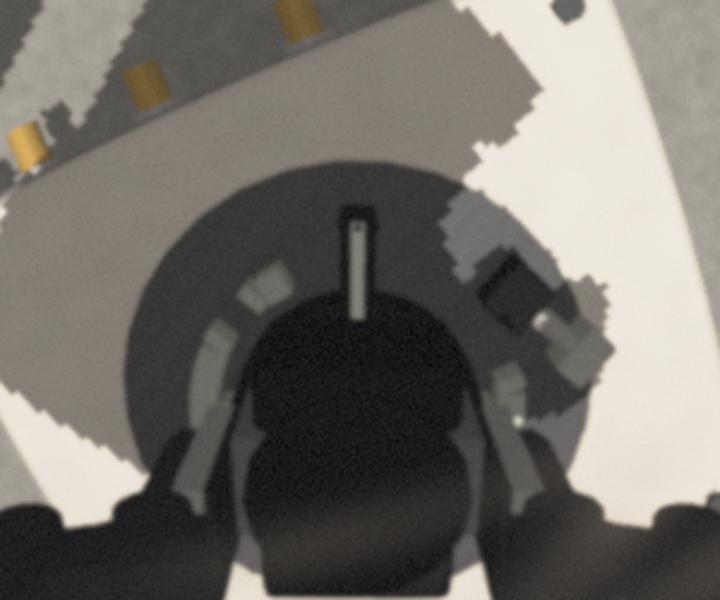

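The knob follows the tool: pointer straight up at (357,220) zoom, the buffer block ahead of it with its face about (495,270).

```bash
python3 - <<'E'
from h import *
d=np.load("w3.npy",allow_pickle=True).item(); T=np.linalg.inv(d["world_to_cam"])
def un(px,z):
    u=np.array(px)/2.4+[130,80]-[d["cx"],d["cy"]]; r=np.hypot(*u); th=r/d["fx"]
    v=T[:3,:3]@np.r_[u/r*np.sin(th),np.cos(th)]; return T[:3,3]+v*(z-T[2,3])/v[2]
c=np.array([.5095,.2002])
for n,px in(("pointer",(357,218)),("face",(495,270)),("c1",(513,248)),("c2",(478,292)),("ctr",(514,290))):
  for z in(.065,.069):
    q=un(px,z)[:2]-c; print(n,z,(np.hypot(*q)*1e3).round(1),"turn",((np.pi-.293-np.arctan2(q[1],q[0]))%(2*np.pi)).round(3))
E
```

```text
pointer 0.065 43.3 turn 0.394
pointer 0.069 43.9 turn 0.394
face 0.065 43.2 turn 1.097
face 0.069 43.4 turn 1.07
c1 0.065 48.9 turn 1.091
c1 0.069 49.1 turn 1.067
c2 0.065 37.5 turn 1.11
c2 0.069 37.9 turn 1.079
ctr 0.065 43.1 turn 1.234
ctr 0.069 43.2 turn 1.202
```

```bash
python3 -m jog '[[0.485,-0.3,0,0,0.03],[0.485,-0.2,0,0,0.05],[0.485,0,0,0,0.06],[0.485,0,0,0,0.06],[0.485,0,0,0,0.05]]'>/dev/null;python3 r.py;python3 -m jog '[[0.485,0,0,0,0],[0.485,0,0,0,0]]'>/dev/null;python3 r.py
python3 -m jog '[[0.485,0,0,0,0.05],[0.485,0,0,0,0.06],[0.485,0,0,0,0.06],[0.485,0,0,0,0.05],[0.485,0,0,0,0.04]]'>/dev/null;python3 r.py;python3 -m jog '[[0.485,0,0,0,0],[0.485,0,0,0,0]]'>/dev/null;python3 r.py
```

```text
[-2.15  0.09 -6.83] [-0.005 -0.192 -0.116] 0.518 8.6 [0.5098 0.1997 0.0994] turn 0.6423 8.0333
[-1.73 -0.34 -7.47] [-0.052 -0.279  0.132] 0.52 8.6 [0.5098 0.1997 0.0994] turn 0.6401 8.2
[-2.32 -0.69 -8.4 ] [ 0.002 -0.26  -0.088] 0.518 8.6 [0.5097 0.1996 0.0993] turn 0.9018 8.6167
[-1.31 -0.89 -7.67] [ 0.061 -0.335  0.056] 0.518 8.6 [0.5097 0.1996 0.0994] turn 0.8999 8.7833
```

Knob at 0.90; now small steps with torque readings.

```bash
python3 -m jog '[[0.485,0,0,0,0.015],[0.485,0,0,0,0.015]]'>/dev/null;python3 r.py;python3 -m jog '[[0.485,0,0,0,0]]'>/dev/null;python3 r.py;python3 -m jog '[[0.485,0,0,0,0.015],[0.485,0,0,0,0.015]]'>/dev/null;python3 r.py;python3 -m jog '[[0.485,0,0,0,0]]'>/dev/null;python3 r.py;python3 -m jog '[[0.485,0,0,0,0.015]]'>/dev/null;python3 r.py;python3 -m jog '[[0.485,0,0,0,0]]'>/dev/null;python3 r.py;python3 -m jog '[[0.485,0,0,0,0.015]]'>/dev/null;python3 r.py;python3 -m jog '[[0.485,0,0,0,0]]'>/dev/null;python3 r.py
```

```text
[-1.52 -0.47 -7.88] [ 0.048 -0.271 -0.116] 0.517 8.6 [0.5097 0.1996 0.0994] turn 0.9301 8.95
[-2.2   0.13 -8.38] [-0.018 -0.309 -0.097] 0.517 8.6 [0.5097 0.1996 0.0994] turn 0.9302 9.0333
[-1.68 -0.64 -7.96] [-0.005 -0.354 -0.109] 0.518 8.61 [0.5097 0.1996 0.0994] turn 0.96 9.2
[-1.   -0.07 -7.81] [-0.033 -0.303 -0.053] 0.516 8.61 [0.5097 0.1996 0.0994] turn 0.9602 9.2833
[-1.12 -0.19 -6.89] [-0.007 -0.296 -0.084] 0.518 8.61 [0.5097 0.1996 0.0994] turn 0.9743 9.3667
[-1.49  0.15 -7.56] [-0.044 -0.283 -0.063] 0.516 8.61 [0.5097 0.1996 0.0994] turn 0.9751 9.45
[-1.91 -0.03 -8.03] [-0.023 -0.29  -0.111] 0.518 8.61 [0.5096 0.1996 0.0994] turn 0.9893 9.5333
[-1.5  -0.65 -7.93] [-0.007 -0.318 -0.06 ] 0.515 8.61 [0.5096 0.1996 0.0994] turn 0.9901 9.6167
```

```bash
for k in 1 2; do python3 -m jog '[[0.485,0,0,0,0.015]]'>/dev/null;python3 r.py;python3 -m jog '[[0.485,0,0,0,0]]'>/dev/null;python3 r.py;python3 -m jog '[[0.485,0,0,0,0]]'>/dev/null;python3 r.py; done
```

```text
[-0.56 -0.11 -7.13] [-0.042 -0.342 -0.129] 0.517 8.61 [0.5096 0.1996 0.0994] turn 1.0044 9.7
[-1.92  0.09 -7.67] [-0.021 -0.288 -0.07 ] 0.518 8.61 [0.5096 0.1996 0.0994] turn 1.0051 9.7833
[-1.5  -0.28 -8.58] [ 0.032 -0.34  -0.104] 0.516 8.61 [0.5096 0.1996 0.0994] turn 1.0046 9.8667
[-1.94 -0.31 -8.28] [ 0.014 -0.326 -0.105] 0.515 8.61 [0.5096 0.1995 0.0994] turn 1.0193 9.95
[-2.15 -0.14 -7.24] [-0.017 -0.326 -0.083] 0.518 8.61 [0.5096 0.1996 0.0994] turn 1.0201 10.0333
[-1.55 -0.42 -8.56] [-0.024 -0.348 -0.036] 0.519 8.61 [0.5096 0.1996 0.0994] turn 1.0195 10.1167
```

```bash
python3 - <<'E'
from h import *; import cv2
d=robot.get_image("wrist"); im=d["image"][:,:,::-1].copy(); np.save("w4.npy",d,allow_pickle=True)
cv2.imwrite("pics/w4.png",cv2.resize(im[125:250,210:360],None,fx=4.8,fy=4.8,interpolation=cv2.INTER_CUBIC))
E
```

```text
(no output)
```

View pics/w4.png

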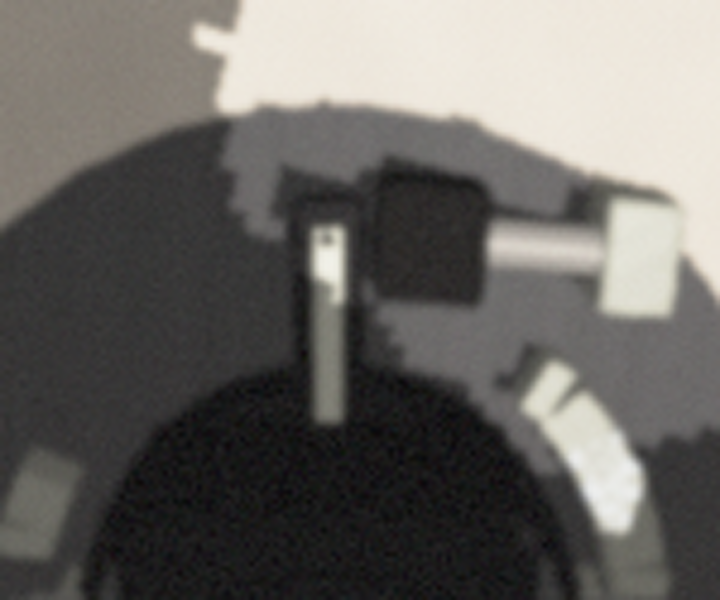

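Pointer nose right edge at x≈360, buffer left edge at ≈376 in the crop: about 1.5 mm (0.04 rad) still to go before touch.

```bash
for k in 1 2 3 4; do python3 -m jog '[[0.485,0,0,0,0.015]]'>/dev/null;python3 r.py;python3 -m jog '[[0.485,0,0,0,0]]'>/dev/null;python3 r.py;python3 -m jog '[[0.485,0,0,0,0]]'>/dev/null;python3 r.py; done | cut -c20-150
```

```text
[-0.051 -0.333 -0.102] 0.523 8.61 [0.5096 0.1996 0.0994] turn 1.0343 10.25
 [ 0.034 -0.29  -0.076] 0.521 8.61 [0.5096 0.1995 0.0993] turn 1.035 10.3333
 [ 0.033 -0.347 -0.108] 0.515 8.61 [0.5096 0.1996 0.0994] turn 1.0345 10.4167
 [-0.086 -0.29  -0.196] 0.522 8.61 [0.5096 0.1996 0.0994] turn 1.0492 10.5
 [-0.021 -0.286 -0.117] 0.514 8.61 [0.5096 0.1995 0.0994] turn 1.0498 10.5833
 [-0.057 -0.298 -0.127] 0.515 8.61 [0.5096 0.1996 0.0994] turn 1.0492 10.6667
 [-0.016 -0.311 -0.203] 0.516 8.61 [0.5096 0.1996 0.0993] turn 1.064 10.75
 [-0.034 -0.308 -0.195] 0.518 8.61 [0.5096 0.1995 0.0993] turn 1.0648 10.8333
 [ 0.012 -0.31  -0.14 ] 0.516 8.61 [0.5096 0.1996 0.0993] turn 1.0641 10.9167
 [-0.036 -0.295 -0.232] 0.516 8.61 [0.5096 0.1996 0.0993] turn 1.079 11.0
 [ 0.023 -0.273 -0.165] 0.512 8.61 [0.5096 0.1996 0.0993] turn 1.0797 11.0833
 [ 0.035 -0.279 -0.168] 0.513 8.61 [0.5096 0.1996 0.0994] turn 1.0791 11.1667
```

First touch at about 1.045 rad (torque 0.10 → 0.20). Slots centre ≈ 1.105–1.11; going +0.03, then opening slowly.

```bash
python3 -m jog '[[0.485,0,0,0,0.015],[0.485,0,0,0,0.015]]'>/dev/null;python3 r.py;for i in 1 2; do python3 -m jog '[[0.485,0,0,0,0],[0.485,0,0,0,0]]'>/dev/null;python3 r.py; done; python3 -m jog '[[0.46,0,0,0,0],[0.43,0,0,0,0],[0.40,0,0,0,0],[0.38,0,0,0,0]]'>/dev/null;python3 r.py;python3 -m jog '[[0.35,0,0,0,0],[0.33,0,0,0,0],[0.33,0,0,0,0]]'>/dev/null;python3 r.py
```

```text
[-1.93  0.32 -7.62] [-0.007 -0.288 -0.277] 0.518 8.6 [0.5095 0.1995 0.0993] turn 1.1095 11.3333
[-1.71 -0.69 -7.59] [ 0.043 -0.31  -0.233] 0.518 8.61 [0.5095 0.1996 0.0994] turn 1.1089 11.5
[-2.   -0.37 -6.97] [-0.005 -0.276 -0.221] 0.519 8.61 [0.5096 0.1996 0.0993] turn 1.1089 11.6667
[ 1.71 -0.17  5.06] [ 0.016  0.086 -0.077] 0.618 4.65 [0.5093 0.1995 0.0983] turn 1.1099 12.0
[ 0.57 -1.64  3.63] [ 0.271 -0.043 -0.048] 0.67 2.21 [0.5098 0.1994 0.0989] turn 1.1099 12.25
```

Gap 57 mm with the tabs still following: they have entered the slots. Open and rise.

```bash
python3 -m jog '[[0.28,0,0,0,0],[0.2,0,0,0,0],[0.1,0,0,0,0],[0,0,0,0,0],[0,0,0,0,0],[0,0,0,-10,0],[0,0,0,-20,0],[0,0,0,-30,0]]'>/dev/null;python3 r.py;python3 -m jog '[[0,0,0,-20,0],[0,0,0,-10,0],[0,0,0,0,0],[0,0,0,0,0],[0,0,0,0,0]]'>/dev/null;python3 r.py
python3 - <<'E'
from h import *; import cv2
d=robot.get_image("wrist"); im=d["image"][:,:,::-1].copy()
cv2.imwrite("pics/w5.png",cv2.resize(im[100:350,130:430],None,fx=2.4,fy=2.4,interpolation=cv2.INTER_CUBIC))
E
```

```text
[0.41 0.46 0.13] [ 0.021 -0.02   0.014] 0.997 0.0 [0.5092 0.1991 0.1586] turn 1.1099 12.9167
[-0.03 -0.63  0.8 ] [ 0.015  0.021 -0.022] 0.998 0.0 [0.5099 0.1994 0.1883] turn 1.1098 13.3333
```

View pics/w5.png

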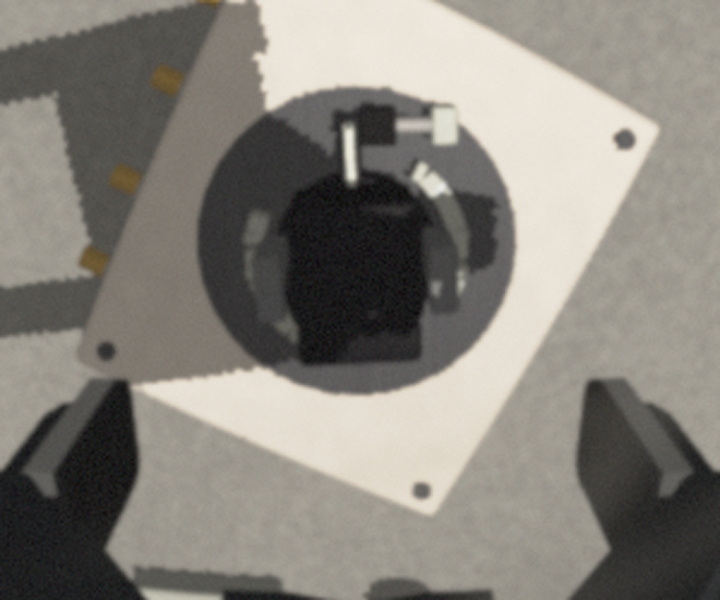

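The pointer (350,125) rests against the buffer (377,125), both tabs stand out at about (270,290) and (450,280), and the gripper is clear.

```bash
python3 -c "
from rig import robot; print(robot.hand_in())"
```

```text
the job is handed in; nothing more can be done
None
```

The knob is turned clockwise by about 1.11 rad and locked with both tabs sprung out, the buffer pressed an estimated 2.5–3 mm; the gripper is clear and the job is handed in, no verdict was returned.

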